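# Jack up the rocking side of a bench board cutter and hold it up

### The arm

A 7-joint arm with a two-finger parallel gripper is mounted at the origin on the work surface. World frame = base frame: x ahead of the robot, y to its left, z up, the work surface at z = 0. Lengths are in m, angles in rad, forces in N, time in s.
With the tool pointing down it reaches from about 0.4 to 0.75 m from the base axis. Payload 19.5 kg.
Tool frame: the origin (TCP) lies at the very end of the fingers, on their centre line; the grasp point (between the pads) lies 19 mm behind it; z points along the fingers, y is the direction in which the jaws open and shut (so a half turn about z gives the same grasp; the last joint's range is limited). The gripper opens to 85 mm and grips with 20 to 120 N. Pads are 22 mm wide; open, the fingers measure 114 mm over their backs; the gripper's body (76 mm by 85 mm) begins 54 mm behind the grasp point. The pads swing forward as they close: fully open they stand 13 mm farther back than shut.
Start: joints at [1.208, 0.707, -0.028, 1.485, 0.022, 0.951, -0.075], TCP at [0.181, -0.546, 0.231] pointing down, gripper open.
Joint ranges: [-2.71, 2.71], [-0.32, 2.16], [-1.57, 1.52], [0, 2.45], [-1.46, 4.6], [0, 2.02], [-2.83, 2.83]. Speed limits (rad/s): [1.89, 1.89, 2.57, 2.57, 3.01, 3.01, 3.01].

### API

Orientations are given as a unit quaternion [w, x, y, z].
In Python, from rig import r, capture, sign_off gives the robot as it stands.
- The arm moves only by the shell command python3 -m pendant 'ROWS' [FORCE]. ROWS is JSON, a list that holds one entry, the list of rows, each a list of 5 numbers: the shift along the tool's x, y, z in m, then the turn about the tool's z in degrees, then the opening in per cent of the stroke, from 0 (shut) to 100 (fully open). A call has 1 to 20 rows; each row shifts and turns the commanded pose from where the row before left it, along the tool's axes as they then stand; what a row does not reach is not made up. A row lasts 1/12 s, in which the tool goes at most 41.7 mm and 7.16 degrees, less where a joint would pass 70% of its speed; a pose out of reach is approached as far as the arm can. A call is refused whole if a number of a shift passes 0.0417 or a number of a turn 7.16, either way. A call with a gripper value outside its range is refused whole. The fingers move at their own pace and stop on an object; FORCE is the grip in N (left out, the last holds). Time passes only in rows, so rows that do not move let the fingers close. It gives the time, the measured TCP pose, the force and the opening at its end, in the units of the state.
- r.get_obs(): the state, without advancing time (a new reading comes with each control period).
- capture(name): name is "scene" or "top" or "wrist"; returns a dict with "pixels" (400x640x3 uint8, blue, green, red), "depth" (400x640 float32, m along the optical axis (not along the pixel's ray), 0 where there is no reading), "fx", "fy", "cx", "cy" (pixels), "dist" ([k1, k2, p1, p2, k3] as OpenCV has them; the pictures are not rectified), "T" (4x4, takes a point from camera to world coordinates); the wrist camera has in their place "hand_eye" (4x4, takes a point from camera to tool coordinates, whose origin is the TCP and whose axes are the flange's). Camera axes: x right, y down, z forward; pixel columns grow to the right and rows downward; lengths in m; the calibration is good to about 2 mm. A picture is of the moment at which its call begins: read the wrist's pose just before it.
- sign_off(): hands the job in, once; it reports no verdict.
The state is a dict: "time": time; "q": joint angles; "dq": joint speeds; "tau": joint torques, N m; "eef_pos": TCP position; "orientation": TCP orientation; "force": force on the tool from outside, world axes, zero at the start; "torque": the same for the moment, N m; "finger_gap": finger opening in m.
Only numpy, scipy, OpenCV 4.12 (cv2) and the standard library are available. Lean on these libraries where they do the work, as an engineer would, in place of code of your own. Each camera call takes 0.05 s, during which the arm holds its last target.

### The job

The board cutter rocks on the bench: raise the side with the yellow lifting lug, lifting with the blue lever jack alone, so that the levelling pads can later be pushed under its feet. Stand the jack on the bench with its red saddle centred under the lug's lift pad, then pump its handle (press down, let it come up, press down again) until the feet on that side stand at least 8 mm clear of the bench. Finish while holding the handle down so that the cutter stays up, and leave the other things on the bench where they are.

Things in the scene. Friction and masses are not known exactly. Their poses are not given: they have to be found in the camera images.
- jack_grip (a point): Grip point of the blue lever jack (loose, 0.96 kg): midway between its two upright cheek plates (32 mm across both; from 36 mm behind to 48 mm in front; tops 22 mm higher), 48 mm above the jack's underside. Axes: x to the jack's front (saddle end), y across, z up. Saddle centre 72 mm forward. Flat base plate, 9 mm high: from 85 mm behind to 105 mm in front, 35 mm to either side.
- handle_pin (a point): Cross pin (along the jack's y) on which the pump handle swings, between the cheeks, 52 mm above the jack's underside, 10 mm in front of the grip point. The handle's bar runs from here to the rear, sloping up at rest.
- saddle: Round red saddle with black rubber face on the jack's ram, 40 mm across; origin at the centre of its top face, 82 to 88 mm above the bench at the start.
- pump_grip: Black hand grip on the rear end of the pump handle, 74 long, 34 wide, 16 mm thick, flat top, red collar on the pin side; origin at the centre of its top face (z square to it, x towards the pin): 140 mm along the handle and 8 mm off its centre line. At rest the handle slopes up 0.40 rad, origin 114 mm above the bench; fully down it slopes 0.10 rad below level, origin 46 mm up.
- jack_handle (a joint): Pump handle, rad: 0 up (a spring brings it back), 0.50 fully down. About 3 to 5 N down on the grip moves the free ram, 7 to 13 N raises the cutter and 6 to 13 N keeps it up; when the handle is let up, the cutter sinks back.
- jack_ram (a joint): Ram travel, m: 0 in, 0.040 out. A ratchet (6 mm teeth) raises it 13 to 20 mm per full down stroke. Handle up: friction keeps the free ram where it is, but the cutter's weight pushes it back until the cutter stands on its feet, saddle at the pad. So one or two strokes bring the saddle to the pad, the next lifts, and the lift lasts only while the handle is held down.
- lift_lug: Yellow lifting lug, plate 60 mm wide, 8 mm thick, bolted under the bed's edge, black cross on top, black lift pad (36 mm across) right below the cross. Origin: centre of the pad's underside, 14 mm below the plate's top, 100 mm above the bench at the start, 28 mm outside the bed's edge; the plate ends 23 mm further out. Axes: y from the lug in under the bed (the jack's x goes along it), z up.
- cutter (a joint): Tip of the cutter about its far feet, rad: 0 standing on all feet, growing as the lug side rises. The lug-side feet are 375 mm and the lift pad 428 mm from the tipping line, so 8 mm under the feet is 0.0213.
- cutter_base: Bench board cutter, green frame, dark steel bed 340 x 420 mm, bed top 134 mm and open underside 114 mm above the bench, 6 kg; blade arm parked down on the side away from the lug. Origin on the bench under the bed's centre, 238 mm from the lift pad; axes as the lug's. Legs on the lug side: 150 mm to either side of the lug and 53 mm in. Not to be lifted or shoved by hand.
- level_pad_a: Orange levelling pad, disc 42 mm across, 8 mm thick, lying on the bench; origin under its centre. Leave alone.
- level_pad_b: A second orange levelling pad like it. Leave alone.
- wire_spool: Spool of stitching wire, 90 mm across, 50 mm high; origin under its centre. Leave alone.
- glue_jar: Jar with white cap, 68 mm across, 85 mm high; origin under its centre. Leave alone.
- book_weight: Dark steel book weight with brass knob, 90 x 60 mm, 80 mm high; origin under its centre. Leave alone.
- white_tray: Small open white box, 75 x 60 x 32 mm; origin under its centre. Leave alone.
- bone_folder: Ivory-coloured bone folder lying on the bench, 150 x 22 x 5 mm; origin under its centre. Leave alone.

How it is judged:
By the outcome, as a careful person would: the job done as asked, in the order asked, and still so for the second after the job is handed in, while the arm keeps its last pose, push and grip.
It also fails if it takes over 58 s, if anything falls off the work surface, if the arm or the gripper's body presses on something with over 40 N, if the wrist force passes 120 N, or if a joint passes its speed limit or range.

## Working session

There is one attempt and no reset: what is moved stays moved. The work goes in short steps, Python scripts to look and compute and a shell command to move; the robot and the scene stay as the last step left them, time stands still between calls to the robot, and variables do not carry over. Pictures are saved under pics/ and viewed, and the job is handed in when it is done.

```bash
ls; mkdir -p pics
python3 - <<'E'
from rig import r, capture
import cv2
print(r.get_obs())
for n in ["scene","top","wrist"]:
    c=capture(n); cv2.imwrite(f"pics/{n}0.png",c["pixels"])
    print(n,c["fx"],c["cx"],c["cy"],c["dist"],c.get("T",c.get("hand_eye")))
E
```

```text
pics
{'time': 0.0, 'q': array([ 1.20829605,  0.70707232, -0.02762416,  1.48497344,  0.02197185,
        0.9509052 , -0.07547961]), 'dq': array([-2.05274313e-03, -1.97878506e-03, -5.89768731e-05,  1.96747353e-05,
        6.84888347e-04,  7.77064578e-04,  7.95800550e-04]), 'tau': array([-5.57527144e-06, -8.83221030e+01,  1.23441495e+00, -2.36171687e+01,
        1.68064790e-02,  6.51824681e-03, -1.47020055e-04]), 'eef_pos': array([ 0.18124208, -0.5454217 ,  0.23085103]), 'orientation': array([-5.21357956e-04,  9.87162589e-01,  1.59717701e-01, -8.73680514e-05]), 'force': array([-0.76617477, -0.02549075,  0.67578907]), 'torque': array([-0.03995692, -0.01035696,  0.01619481]), 'finger_gap': 0.0852399976223876}
scene 368.02495135173046 323.511988226407 196.24908876935 [0.0040015 0.        0.        0.        0.       ] [[ 0.7716096   0.41173225 -0.48486614  1.05861253]
 [ 0.63576737 -0.52370275  0.56704081 -0.58188653]
 [-0.02045674 -0.74579621 -0.66586     0.83087849]
 [ 0.          0.          0.          1.        ]]
top 425.4832640291019 312.6278249338187 192.72448875653498 [-0.03671139  0.          0.          0.          0.        ] [[-0.01409916 -0.98643512  0.16354499  0.3622177 ]
 [-0.99974789  0.01104869 -0.01954686  0.04132193]
 [ 0.01747475 -0.16377935 -0.98634221  1.31929631]
 [ 0.          0.          0.          1.        ]]
wrist 342.0403275555888 313.65674857402865 193.4635359857622 [0.00104375 0.         0.         0.         0.        ] [[ 7.97104449e-04 -9.47620471e-01 -3.19397569e-01  8.17714687e-02]
 [ 9.99999497e-01  9.49799696e-04 -3.22311743e-04  2.86143478e-04]
 [ 6.08792920e-04 -3.19397151e-01  9.47620752e-01 -1.42181395e-01]
 [ 0.00000000e+00  0.00000000e+00  0.00000000e+00  1.00000000e+00]]
```

View pics/scene0.png

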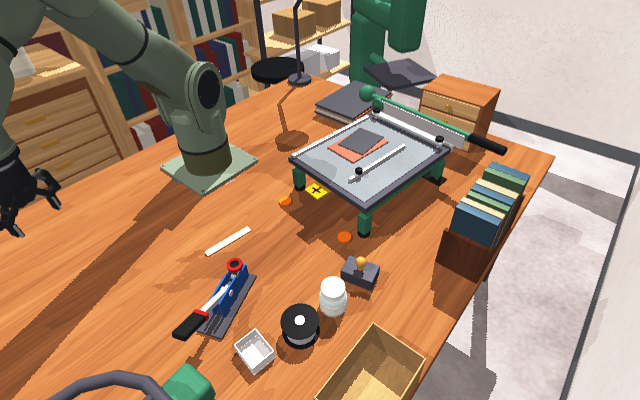

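View pics/top0.png

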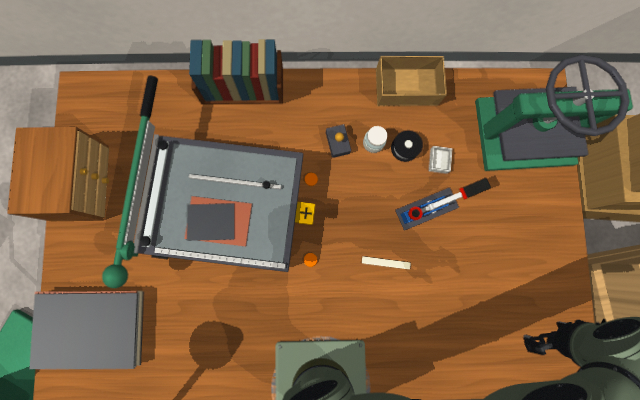

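View pics/wrist0.png

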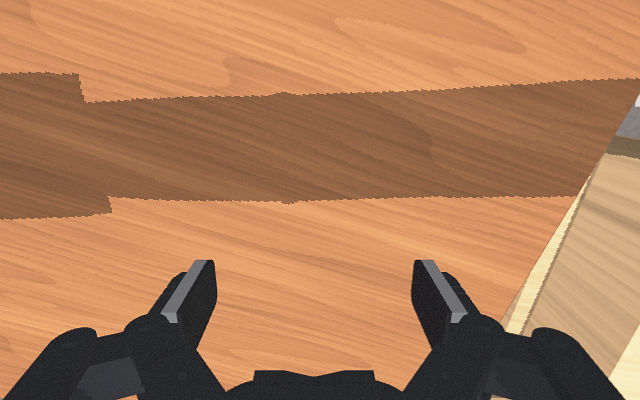

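The top view shows the jack at (425,208): its saddle is near (415,212) and its handle runs to the grip at (480,187). The lug cross is at (306,213), with the orange pads at (311,180) and (310,260). The cutter lies towards +y.

```bash
cat > h.py <<'E'
import numpy as np, cv2
from rig import r, capture
from scipy.spatial.transform import Rotation as R
def Tc(c,obs=None):
    if "T" in c: return np.array(c["T"])
    T=np.eye(4); q=obs["orientation"]; T[:3,:3]=R.from_quat([q[1],q[2],q[3],q[0]]).as_matrix(); T[:3,3]=obs["eef_pos"]
    return T@np.array(c["hand_eye"])
def ray(c,uv,T):
    K=np.array([[c["fx"],0,c["cx"]],[0,c["fy"],c["cy"]],[0,0,1]])
    p=cv2.undistortPoints(np.array(uv,float).reshape(-1,1,2),K,np.array(c["dist"])).reshape(-1,2)
    d=np.c_[p,np.ones(len(p))]@T[:3,:3].T
    return T[:3,3],d
def onz(c,uv,z,T):
    o,d=ray(c,uv,T); return o+d*((z-o[2])/d[:,2])[:,None]
def cloud(c,T):
    v,u=np.mgrid[0:400,0:640]; o,d=ray(c,np.c_[u.ravel(),v.ravel()],T)
    return (o+d*c["depth"].reshape(-1,1)).reshape(400,640,3)
def masks(c):
    h=cv2.cvtColor(c["pixels"],cv2.COLOR_BGR2HSV); H,S,V=[h[...,i].astype(int) for i in range(3)]
    return dict(yellow=(abs(H-27)<5)&(S>200)&(V>120), red=((H<4)|(H>176))&(S>200)&(V>100),
      blue=(abs(H-110)<12)&(S>150)&(V>60), orange=(abs(H-11)<4)&(S>225)&(V>180))
def blobs(m,amin=15):
    n,l,s,ce=cv2.connectedComponentsWithStats(m.astype(np.uint8))
    return [(s[i],ce[i],l==i) for i in range(1,n) if s[i,4]>=amin]
E
python3 - <<'E'
from h import *
np.set_printoptions(precision=4,suppress=True)
for n in ["top","scene"]:
    c=capture(n);T=Tc(c);P=cloud(c,T)
    for k,m in masks(c).items():
        for s,ce,l in blobs(m):
            z=P[l][:,2]; print(n,k,s,ce.round(1),"depth med",np.median(P[l],0), "z 5-95",np.percentile(z,[5,95]))
    img=c["pixels"]
    x0,y0,x1,y1=(290,120,510,280) if n=="top" else (160,170,400,370)
    cv2.imwrite(f"pics/{n}1z.png",cv2.resize(img[y0:y1,x0:x1],None,fx=3.3,fy=3.0,interpolation=cv2.INTER_CUBIC)[:600,:800])
E
```

```text
top yellow [298 202  17  12  86] [308.1 206.8] depth med [0.5236 0.0285 0.1144] z 5-95 [0.1114 0.1183]
top yellow [296 213   9   9  24] [299.8 216.5] depth med [0.4948 0.0544 0.1156] z 5-95 [0.1123 0.1212]
top yellow [301 214  12  10  46] [307.3 219.3] depth med [0.4838 0.0318 0.1149] z 5-95 [0.1112 0.1182]
top red [460 188   7  11  38] [463.2 192.8] depth med [ 0.5586 -0.4245  0.1002] z 5-95 [0.0955 0.1043]
top red [409 207  14  13  89] [415. 213.] depth med [ 0.5023 -0.2815  0.086 ] z 5-95 [0.0809 0.0905]
top blue [420 196  25  12  52] [431.7 201.5] depth med [ 0.5397 -0.3394  0.0697] z 5-95 [0.0504 0.0757]
top blue [423 204  26  12  48] [434.8 209.5] depth med [ 0.5143 -0.3481  0.0702] z 5-95 [0.0647 0.0733]
top blue [401 210  12  14  79] [405.7 217. ] depth med [ 0.4944 -0.2629  0.0575] z 5-95 [0.0214 0.0652]
scene yellow [305 184  22  15 130] [315.5 191. ] depth med [0.5066 0.0307 0.1134] z 5-95 [0.1115 0.116 ]
scene red [227 258  16  14 113] [234.1 265. ] depth med [ 0.5052 -0.2901  0.0845] z 5-95 [0.0804 0.0868]
scene red [193 309  15  11  56] [201.2 312.8] depth med [ 0.5593 -0.4262  0.0996] z 5-95 [0.0943 0.1017]
scene blue [212 264  37  54 589] [231.7 291.9] depth med [ 0.531  -0.3303  0.042 ] z 5-95 [0.0156 0.0696]
scene blue [209 272  22  28 122] [222.  282.8] depth med [ 0.5062 -0.3305  0.0671] z 5-95 [0.0486 0.0708]
scene orange [281 197  10   8  51] [285.9 201.4] depth med [0.3766 0.0224 0.0079] z 5-95 [0.0047 0.0101]
scene orange [338 232  13  10 109] [343.8 236.5] depth med [0.6214 0.0185 0.0079] z 5-95 [0.0041 0.01  ]
```

```bash
ls -la pics
```

```text
total 2032
drwxr-xr-x 2 agent agent   4096 Dec  6 05:01 .
drwxr-xr-x 3 agent agent   4096 Dec  6 05:01 ..
-rw-r--r-- 1 agent agent 419426 Dec  6 05:00 scene0.png
-rw-r--r-- 1 agent agent 585096 Dec  6 05:01 scene1z.png
-rw-r--r-- 1 agent agent 345605 Dec  6 05:00 top0.png
-rw-r--r-- 1 agent agent 333423 Dec  6 05:01 top1z.png
-rw-r--r-- 1 agent agent 380880 Dec  6 05:00 wrist0.png
```

View pics/top1z.png

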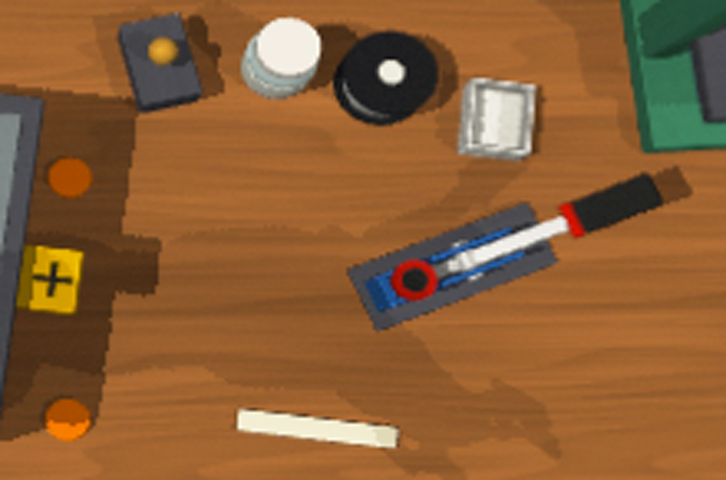

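View pics/scene1z.png

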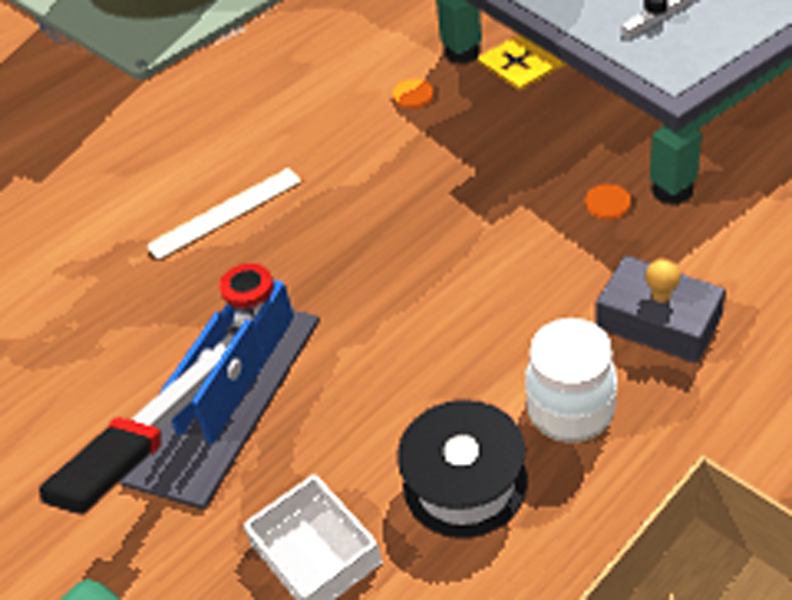

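Run:
```python
from h import *
np.set_printoptions(precision=4,suppress=True)
C={n:capture(n) for n in ["top","scene"]}
for n,c in C.items():
    T=Tc(c); m=masks(c); h=cv2.cvtColor(c["pixels"],cv2.COLOR_BGR2HSV)
    # saddle + collar outer hull
    bl=[(b[1],b[2]) for b in blobs(m["red"])]
    for ce,l in bl:
        pts=np.argwhere(l)[:,::-1].astype(np.int32); (e,ax,an)=cv2.fitEllipse(cv2.convexHull(pts))
        print(n,"red",ce,"ell",e,ax, "z.085:",onz(c,e,.085,T),"z.100",onz(c,ce,.100,T))
    y=m["yellow"]; q=np.argwhere(y)[:,::-1].astype(np.int32)
    box=cv2.boxPoints(cv2.minAreaRect(q)); print(n,"lug box",onz(c,box,.114,T))
    # cross: dark pixels inside yellow hull
    hull=np.zeros((400,640),np.uint8); cv2.fillConvexPoly(hull,cv2.convexHull(q),1)
    hull=cv2.erode(hull,np.ones((3,3)))
    d=(hull>0)&(h[...,2]<70); d2=np.argwhere(d)[:,::-1]; print("cross",len(d2),d2.mean(0),onz(c,d2.mean(0),.114,T))
    for o in blobs(m["orange"]|((abs(h[...,0].astype(int)-11)<5)&(h[...,1]>235)&(h[...,2]>120)),30): print("or",o[0],onz(c,o[1],.008,T))
    # jack plate: dark grey low sat, from depth z<20mm neighbourhood
c=C["top"];T=Tc(c)
z=np.array([(347,270),(380,330),(556,260),(527,203)])/[3.3,3.0]+[290,120]
p=onz(c,z,.009,T); print("plate corners",p,"mean",p.mean(0)); print(np.linalg.norm(np.roll(p,-1,0)-p,axis=1))
ax=((p[0]+p[1])-(p[2]+p[3]))/2; print("plate axis yaw",np.degrees(np.arctan2(ax[1],ax[0])))
# bed edge near lug: points at zoom (42,100),(10,~400)?? detect bed corners
z=np.array([(302.5,153),(291,270)]);p=onz(c,z,.134,T);print("bed edge",p, np.degrees(np.arctan2(*(p[0]-p[1])[[1,0]])))
P=cloud(c,T)
b=(P[...,2]>.128)&(P[...,2]<.140)&(P[...,0]>.3)&(P[...,0]<.75)&(P[...,1]>0)
s=b.nonzero(); xs=np.arange(.40,.63,.02)
pp=P[b]
E=[(x,np.percentile(pp[abs(pp[:,0]-x)<.01][:,1],.5)) for x in xs]; E=np.array(E);print(E)
k=np.polyfit(E[:,0],E[:,1],1);print("edge slope deg",np.degrees(np.arctan(k[0])))
```

```text
top red [463.2222 193.0556] ell (463.0717468261719, 192.8564453125) (3.53885555267334, 12.329209327697754) z.085: [[ 0.5615 -0.4305  0.085 ]] z.100 [[ 0.5584 -0.4252  0.1   ]]
top red [415.0333 213.0333] ell (415.15521240234375, 212.95712280273438) (12.632094383239746, 13.170723915100098) z.085: [[ 0.5033 -0.2834  0.085 ]] z.100 [[ 0.5013 -0.2791  0.1   ]]
top lug box [[0.4802 0.0667 0.114 ]
 [0.5372 0.0587 0.114 ]
 [0.5306 0.0132 0.114 ]
 [0.4736 0.0216 0.114 ]]
cross 23 [305.2609 212.8261] [[0.5043 0.0392 0.114 ]]
or [305 173  13  13 133] [[0.6241 0.0205 0.008 ]]
or [304 253  13  14 147] [[0.3738 0.0259 0.008 ]]
scene red [234.0263 265.0175] ell (234.03814697265625, 264.493408203125) (13.179583549499512, 16.195011138916016) z.085: [[ 0.5023 -0.2875  0.085 ]] z.100 [[ 0.5147 -0.2945  0.1   ]]
scene red [201.3333 312.8421] ell (200.11672973632812, 314.3843994140625) (10.629009246826172, 15.874406814575195) z.085: [[ 0.551  -0.4274  0.085 ]] z.100 [[ 0.5602 -0.4264  0.1   ]]
scene lug box [[0.4729 0.0172 0.114 ]
 [0.4608 0.0592 0.114 ]
 [0.5301 0.0487 0.114 ]
 [0.5401 0.0083 0.114 ]]
cross 9 [315.4444 189.7778] [[0.4992 0.0361 0.114 ]]
or [281 198  10   7  50] [[0.3778 0.0217 0.008 ]]
or [338 232  13  10 109] [[0.6219 0.0168 0.008 ]]
plate corners [[ 0.522  -0.2411  0.009 ]
 [ 0.4593 -0.2694  0.009 ]
 [ 0.53   -0.4418  0.009 ]
 [ 0.5908 -0.4179  0.009 ]] mean [ 0.5255 -0.3425  0.009 ]
[0.0688 0.1863 0.0653 0.1897]
plate axis yaw 111.77726612439427
bed edge [[0.6746 0.0453 0.134 ]
 [0.3446 0.0802 0.134 ]] -6.042104251189973
[[0.4    0.0826]
 [0.42   0.0797]
 [0.44   0.0768]
 [0.46   0.0739]
 [0.48   0.071 ]
 [0.5    0.0684]
 [0.52   0.0652]
 [0.54   0.0648]
 [0.56   0.0619]
 [0.58   0.059 ]
 [0.6    0.0559]
 [0.62   0.053 ]]
edge slope deg -7.448354052400043
```

```bash
python3 -m pendant '[[[0.0327,-0.0053,0,0,100],[0.0327,-0.0053,0,0,100],[0.0327,-0.0053,0,0,100],[0.0327,-0.0053,0,0,100],[0.0327,-0.0053,0,0,100],[0.0327,-0.0053,0,0,100],[0.0327,-0.0053,0,0,100],[0.0327,-0.0053,0,0,100],[0.0327,-0.0053,0,0,100],[0.0327,-0.0053,0,0,100],[0.0327,-0.0053,0,0,100],[0.0327,-0.0053,0,0,100],[0,0,0,0,100],[0,0,0,0,100]]]' && python3 -m pendant '[[[0,0,0,-6.66,100],[0,0,0,-6.66,100],[0,0,0,-6.66,100],[0,0,0,-6.66,100],[0,0,0,-6.66,100],[0,0,0,-6.66,100],[0,0,0,-6.66,100],[0,0,0,-6.66,100],[0,0,0,-6.66,100],[0,0,0,-6.66,100],[0,0,0,-6.66,100],[0,0,0,-6.66,100],[0,0,0,-6.66,100],[0,0,0,-6.66,100],[0,0,0,0,100],[0,0,0,0,100]]]'
cat >> h.py <<'E'
def yaw(o):
    q=o["orientation"]; M=R.from_quat([q[1],q[2],q[3],q[0]]).as_matrix(); return np.degrees(np.arctan2(M[1,0],M[0,0])),M
def to_tool(o,target,ty):
    y,M=yaw(o); d=M.T@(np.array(target)-o["eef_pos"]); t=-((ty-y+180)%360-180); return d.round(4),round(t,2)
E
python3 - <<'E'
from h import *
np.set_printoptions(precision=4,suppress=True)
o=r.get_obs(); print(o["time"],o["eef_pos"],yaw(o),o["q"])
c=capture("wrist"); cv2.imwrite("pics/w1.png",c["pixels"]); T=Tc(c,o); P=cloud(c,T)
for k in("red","blue"):
  for s,ce,l in blobs(masks(c)[k],60):
    print(k,s,ce,"dep",np.median(P[l],0), onz(c,ce,.085,T),onz(c,ce,.07,T))
E
```

```text
time: 1.52
eef_pos: [0.5348, -0.3602, 0.2307]
orientation: [-0.0, 0.987, 0.161, -0.0]
force: [-0.9, -0.9, -0.1]
finger_gap: 0.0857
time: 2.85
eef_pos: [0.5329, -0.3623, 0.2313]
orientation: [-0.0, 0.564, 0.826, -0.0]
force: [-0.8, 0.2, 0.0]
finger_gap: 0.0855
2.85 [ 0.5329 -0.3623  0.2313] (np.float64(111.35252727757964), array([[-0.3641,  0.9314, -0.0002],
       [ 0.9314,  0.3641, -0.    ],
       [ 0.    , -0.0002, -1.    ]])) [ 0.7156  0.8433 -0.4068  1.1887  0.3266  1.172   0.6784]
blue [293  46  40  12 231] [312.6061  49.1082] dep [ 0.4927 -0.2635  0.0604] [[ 0.494  -0.2663  0.085 ]] [[ 0.4935 -0.2653  0.07  ]]
blue [323  95   9 102 619] [326.8821 146.0662] dep [ 0.5342 -0.3343  0.0692] [[ 0.533  -0.3328  0.085 ]] [[ 0.5346 -0.3352  0.07  ]]
blue [295 103   9  94 620] [298.9742 150.0242] dep [ 0.5128 -0.3481  0.0692] [[ 0.5121 -0.3446  0.085 ]] [[ 0.5126 -0.3477  0.07  ]]
```

View pics/w1.png

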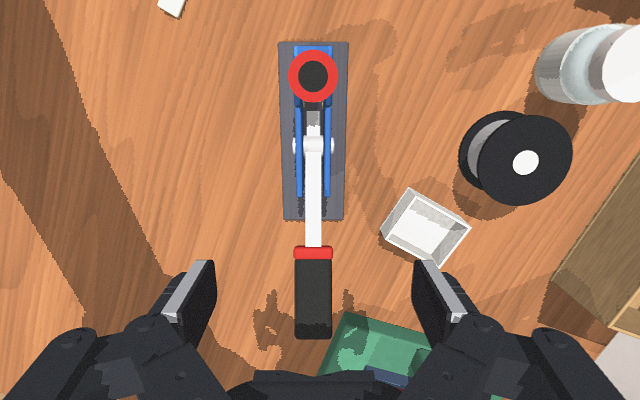

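The wrist view shows the jack upright in the picture: saddle at (313,76), pin at (313,146), collar at (313,253), cheeks at columns 299 and 327.

Run:
```python
from h import *
np.set_printoptions(precision=4,suppress=True)
o=r.get_obs()
c=capture("wrist"); T=Tc(c,o); P=cloud(c,T)
h=cv2.cvtColor(c["pixels"],cv2.COLOR_BGR2HSV).astype(int); m=((h[...,0]<6)|(h[...,0]>174))&(h[...,1]>170)&(h[...,2]>80)
L=[]
for s,ce,l in blobs(m,100):
    if s[0]<280 or s[0]>340: continue
    x0,y0,w,hh=s[:4]; e=np.array([x0+(w-1)/2,y0+(hh-1)/2]); z=np.median(P[l][:,2]); p=onz(c,e,z,T)[0]; L.append(p)
    print(s,"z",z,p)
    if abs(w-hh)<8:
        edge=onz(c,[[x0,e[1]],[x0+w,e[1]]],z,T); print("diam",np.linalg.norm(edge[0]-edge[1]))
d=L[0]-L[1]; print("yaw",np.degrees(np.arctan2(d[1],d[0])),np.linalg.norm(d[:2]))
for k in("blue",):
  for s,ce,l in blobs(masks(c)[k],300):
    a,b=np.argwhere(l)[:,::-1][[0,-1]]; q=onz(c,[a,b],.07,T); print("cheek",q, np.degrees(np.arctan2(*(q[0]-q[1])[[1,0]])))
y=np.radians(111.7); u=np.array([np.cos(y),np.sin(y)])
gp=L[0][:2]-.072*u; print("grip",gp)
tgt=np.r_[gp-.011*u,.231]; print(to_tool(o,tgt,111.7),tgt)
```

```text
[ 288   50   49   53 1265] z 0.08458325438690739 [ 0.5009 -0.2847  0.0846]
diam 0.03914195864336729
[294 246  39  14 461] z 0.09846793123383263 [ 0.5565 -0.4245  0.0985]
yaw 111.65560376025904 0.15042030755551686
cheek [[ 0.4921 -0.3046  0.07  ]
 [ 0.5299 -0.3877  0.07  ]] 114.45027839823086
cheek [[ 0.521  -0.2941  0.07  ]
 [ 0.5535 -0.3784  0.07  ]] 111.05806169440989
grip [ 0.5276 -0.3516]
(array([ 0.0008, -0.0013,  0.0003]), np.float64(-0.37)) [ 0.5316 -0.3619  0.231 ]
```

```bash
python3 - <<'E'
from h import *
np.set_printoptions(precision=4,suppress=True)
o=r.get_obs(); c=capture("wrist"); T=Tc(c,o); y,M=yaw(o)
p=onz(c,[[383,240],[410,188],[470,230]],.032,T); print((p-o["eef_pos"])@M)
E
python3 -m pendant '[[[-0.002,-0.0013,0,-0.4,70],[0,0,0.03,0,70],[0,0,0.03,0,70],[0,0,0.03,0,70],[0,0,0.03,0,70],[0,0,0,0,70],[0,0,0,0,70]]]'
python3 - <<'E'
from h import *
o=r.get_obs(); print(yaw(o)[0])
c=capture("wrist"); cv2.imwrite("pics/w2.png",c["pixels"])
E
```

```text
[[-0.087   0.0762  0.1993]
 [-0.0268  0.1006  0.1993]
 [-0.0749  0.1704  0.1993]]
time: 3.58
eef_pos: [0.5329, -0.3638, 0.1112]
orientation: [-0.001, 0.559, 0.829, -0.0]
force: [0.4, 0.2, 1.5]
finger_gap: 0.0599
111.98667997629923
```

View pics/w2.png

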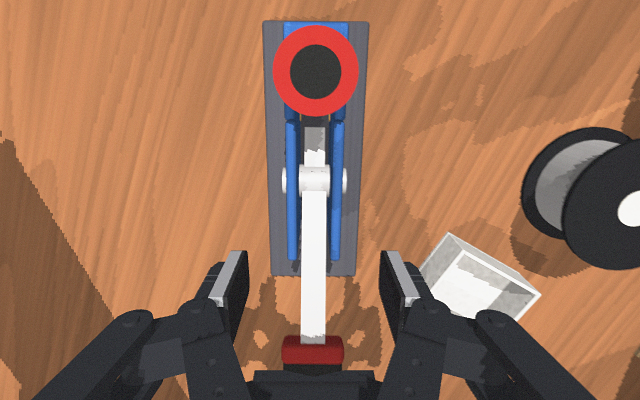

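The jack is centred between the fingers at column 315, and the tray is clear of them. I'll go down now.

```bash
python3 -m pendant '[[[0,0,0.02,0,70],[0,0,0.02,0,70],[0,0,0.02,0,70],[0,0,0.016,0,70],[0,0,0,0,70],[0,0,0,0,70]]]'; python3 -m pendant '[[[0,0,0,0,35],[0,0,0,0,20],[0,0,0,0,20],[0,0,0,0,20],[0,0,0,0,20],[0,0,0,0,20]]]' 80
python3 - <<'E'
from h import *
o=r.get_obs(); print(yaw(o)[0],o["force"])
c=capture("wrist"); cv2.imwrite("pics/w3.png",c["pixels"])
E
```

```text
time: 4.13
eef_pos: [0.5338, -0.3643, 0.037]
orientation: [0.001, 0.559, 0.829, 0.0]
force: [0.4, -0.0, 0.2]
finger_gap: 0.0597
time: 4.63
eef_pos: [0.5337, -0.3644, 0.0372]
orientation: [0.001, 0.559, 0.829, -0.0]
force: [-3.5, 2.1, 14.6]
finger_gap: 0.031
111.99377084426688 [-3.48975467  2.13385623 14.60616023]
```

View pics/w3.png

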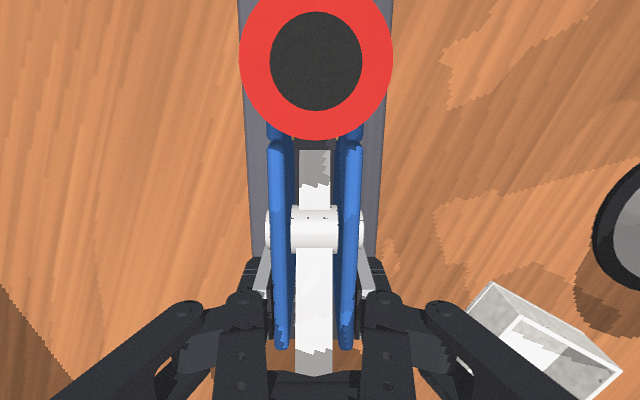

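The fingers hold both cheeks, behind the pin. Next is the lift.

```bash
python3 -m pendant '[[[0,0,-0.008,0,20],[0,0,-0.012,0,20],[0,0,-0.012,0,20],[0,0,-0.008,0,20],[0,0,0,0,20],[0,0,0,0,20]]]'
python3 - <<'E'
from h import *
o=r.get_obs(); print(o["eef_pos"],yaw(o)[0],o["force"],o["torque"])
c=capture("wrist"); cv2.imwrite("pics/w4.png",c["pixels"])
c=capture("scene"); cv2.imwrite("pics/s4.png",cv2.resize(c["pixels"][150:350,160:400],None,fx=3,fy=3))
E
```

```text
time: 5.18
eef_pos: [0.5332, -0.364, 0.0758]
orientation: [0.0, 0.559, 0.829, -0.0]
force: [0.1, 0.6, -10.7]
finger_gap: 0.0311
[ 0.53324266 -0.36401844  0.07576825] 112.01729126967435 [  0.13179195   0.63429951 -10.70826002] [-0.22361238 -0.02249717 -0.05181793]
```

View pics/s4.png

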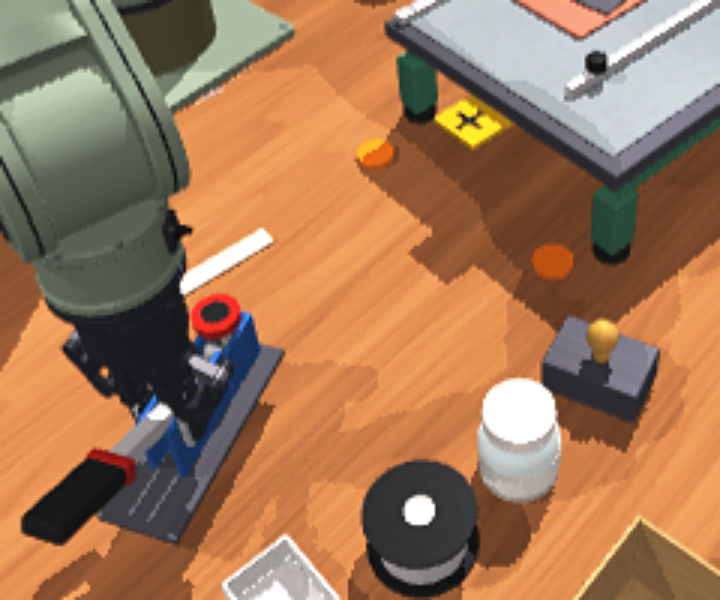

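View pics/w4.png

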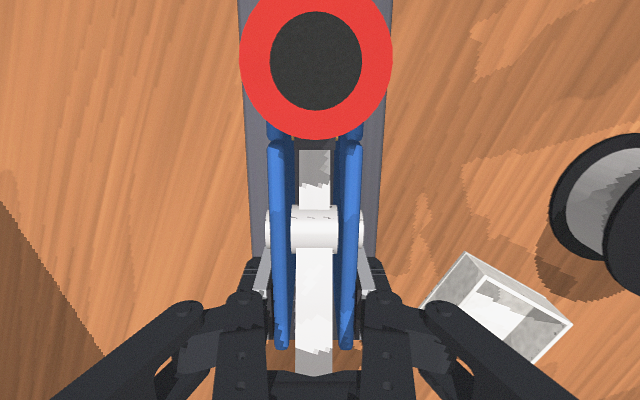

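```bash
cat >> h.py <<'E'
def redring(c):
    h=cv2.cvtColor(c["pixels"],cv2.COLOR_BGR2HSV).astype(int)
    return ((h[...,0]<6)|(h[...,0]>174))&(h[...,1]>150)&(h[...,2]>60)
E
python3 - <<'E'
from h import *
np.set_printoptions(precision=4,suppress=True)
o=r.get_obs(); c=capture("wrist"); y,M=yaw(o); T=Tc(c,o); P=cloud(c,T)
s,ce,l=max(blobs(redring(c),500),key=lambda b:b[0][4])
pts=np.argwhere(l)[:,::-1]; print(s)
# inner black disc: hole centre
hole=cv2.morphologyEx(l.astype(np.uint8),cv2.MORPH_CLOSE,np.ones((3,3)))
cn,_=cv2.findContours(hole,cv2.RETR_CCOMP,cv2.CHAIN_APPROX_NONE); k=[x for x in cn if len(x)>60]
for x in k: print(len(x),cv2.fitEllipse(x))
z=np.median(P[l][:,2]); print("z",z)
e=cv2.fitEllipse(min(k,key=cv2.contourArea))[0]; p=onz(c,e,z,T)[0]; st=(p-o["eef_pos"])@M; print("saddle in tool",st)
lug=np.array([.506,.039]); u=np.array([np.cos(np.radians(82.3)),np.sin(np.radians(82.3))]); v=np.array([u[1],-u[0]])
t=lug-u*(st[0]+.04)-v*st[1]; print("target",t,to_tool(o,np.r_[t,o["eef_pos"][2]],82.3))
E
```

```text
[  239     0   154   140 10838]
453 ((315.3669128417969, 63.74974822998047), (146.3919219970703, 157.63511657714844), 88.982421875)
274 ((315.38421630859375, 60.496646881103516), (93.38162231445312, 99.64289855957031), 1.4630438089370728)
z 0.12204927588811368
saddle in tool [ 0.0863  0.     -0.0472]
target [ 0.4891 -0.0862] (array([0.2738, 0.0635, 0.0002]), np.float64(29.72))
```

```bash
python3 -m pendant '[[[0.015,0.003,0,0,20],[0.0285,0.006,0,0,20],[0.0285,0.006,0,0,20],[0.0285,0.006,0,0,20],[0.0285,0.006,0,0,20],[0.0285,0.006,0,0,20],[0.0285,0.006,0,0,20],[0.0285,0.006,0,0,20],[0.025,0.006,0,0,20],[0.015,0.003,0,0,20],[0,0,0,0,20],[0,0,0,5,20],[0,0,0,5,20],[0,0,0,5,20],[0,0,0,5,20],[0,0,0,5,20],[0,0,0,4.7,20],[0,0,0,0,20],[0,0,0,0,20],[0,0,0,0,20]]]'
cat > lug.py <<'E'
from h import *
import sys
np.set_printoptions(precision=4,suppress=True)
o=r.get_obs(); y,M=yaw(o); print(o["time"],o["eef_pos"],"yaw",y,o["force"])
c=capture("wrist"); cv2.imwrite(f"pics/{sys.argv[1]}.png",c["pixels"])
t=capture("top"); cv2.imwrite(f"pics/{sys.argv[1]}t.png",cv2.resize(t["pixels"][160:290,270:430],None,fx=4,fy=4))
t2=capture("scene"); cv2.imwrite(f"pics/{sys.argv[1]}s.png",cv2.resize(t2["pixels"][130:300,220:420],None,fx=3.5,fy=3.5))
E
python3 lug.py a1
```

```text
time: 7.0
eef_pos: [0.4878, -0.1078, 0.0752]
orientation: [-0.0, 0.752, 0.659, -0.0]
force: [-0.2, -0.1, -9.6]
finger_gap: 0.031
7.0 [ 0.4878 -0.1078  0.0752] yaw 82.48222493004235 [-0.1983 -0.0567 -9.6087]
```

View pics/a1.png

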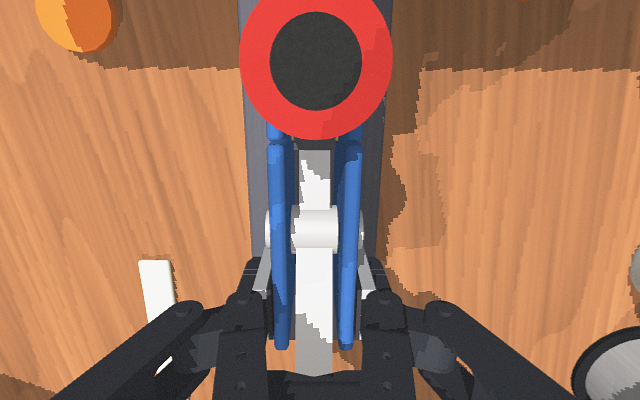

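View pics/a1t.png

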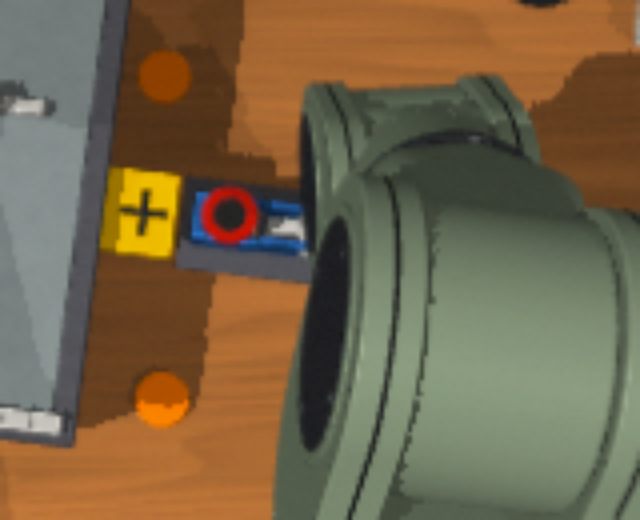

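View pics/a1s.png

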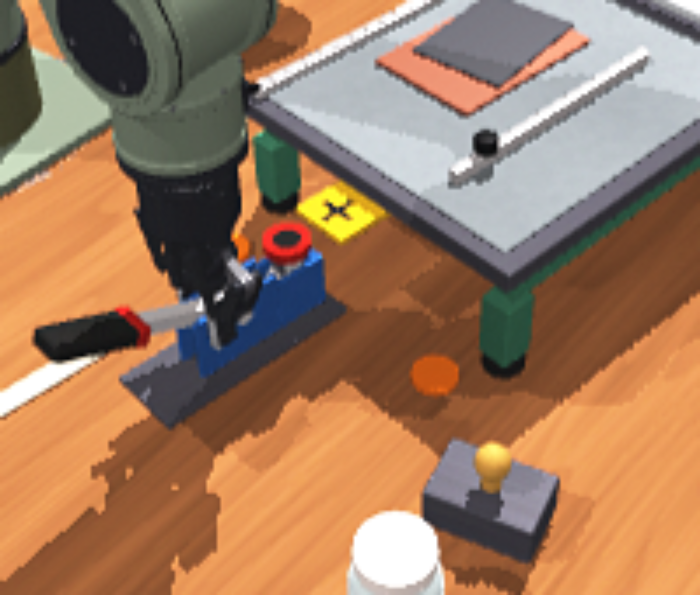

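The saddle is 60 mm short and in line with the cross. I'll measure both in the same views.

```bash
cat > rel.py <<'E'
from h import *
np.set_printoptions(precision=4,suppress=True)
def cross(c,T):
    # fit dark cross inside yellow plate by intensity-weighted centroid
    h=cv2.cvtColor(c["pixels"],cv2.COLOR_BGR2HSV).astype(int)
    y=(abs(h[...,0]-27)<6)&(h[...,1]>150)&(h[...,2]>90)
    y=np.isin(np.arange(1),[0]) & y
    bl=blobs(cv2.dilate(y.astype(np.uint8),np.ones((3,3)))>0,60); b=max(bl,key=lambda b:b[0][4]); y=y&b[2]
    q=np.argwhere(y)[:,::-1].astype(np.int32); hull=np.zeros((400,640),np.uint8); cv2.fillConvexPoly(hull,cv2.convexHull(q),1)
    hull=cv2.erode(hull,np.ones((3,3)),iterations=2)
    g=c["pixels"][...,1:].mean(2); ref=np.median(g[y]); w=np.clip(ref-g,0,None)*(hull>0); w[w<.35*ref]=0
    v,u=np.nonzero(w); uv=np.array([np.average(u,weights=w[v,u]),np.average(v,weights=w[v,u])])
    return uv,q
if __name__=="__main__":
    o=r.get_obs(); yw,M=yaw(o); print(o["eef_pos"],yw)
    st=np.array([.0863,0,-.0472]); sfk=o["eef_pos"]+M@st; print("saddle FK",sfk)
    for n in ["top","scene"]:
        c=capture(n);T=Tc(c)
        uv,q=cross(c,T); X=onz(c,uv,.114,T)[0]
        b=max([b for b in blobs(redring(c),30) if abs(onz(c,b[1],.1,T)[0][:2]-sfk[:2]).max()<.03],key=lambda b:b[0][4])
        pts=np.argwhere(b[2])[:,::-1].astype(np.int32); e=cv2.fitEllipse(cv2.convexHull(pts))[0]; S=onz(c,e,sfk[2],T)[0]
        d=(X-S); print(n,"cross px",uv,X,"saddle px",e,S,"rel tool xy",(M.T@d)[:2])
        bx=onz(c,cv2.boxPoints(cv2.minAreaRect(q)),.114,T); print(bx[:,:2].tolist())
E
python3 rel.py
```

```text
[ 0.4878 -0.1078  0.0752] 82.39957811419869
saddle FK [ 0.4992 -0.0222  0.1225]
top cross px [305.1974 212.6044] [0.5049 0.0394 0.114 ] saddle px (327.0359191894531, 213.10374450683594) [ 0.5017 -0.0224  0.1225] rel tool xy [ 0.0617 -0.005 ]
[[0.47799886545868364, 0.0708439968583401], [0.5382627591299443, 0.06288927339761996], [0.5311301222832339, 0.01121695273437594], [0.4709337260358468, 0.01958605771873249]]
scene cross px [315.9663 189.3723] [0.4992 0.0385 0.114 ] saddle px (301.4508361816406, 198.69801330566406) [ 0.4996 -0.026   0.1225] rel tool xy [ 0.0638 -0.0089]
[[0.4732629070926514, 0.016241139852966935], [0.456290870825813, 0.06965881985010791], [0.5316765993614359, 0.06030125922567231], [0.5455862870191656, 0.009087593599133026]]
```

```bash
python3 -m pendant '[[[0,-0.003,0.01,0,20],[0,-0.003,0.01,0,20],[0,0,0.01,0,20],[0,0,0.002,0,20],[0,0,0,0,20],[0,0,0,0,20]]]'; python3 rel.py; python3 lug.py a2
```

```text
time: 7.75
eef_pos: [0.4821, -0.1069, 0.0435]
orientation: [0.0, 0.753, 0.658, 0.0]
force: [0.5, 0.3, -9.5]
finger_gap: 0.0309
[ 0.4821 -0.1069  0.0435] 82.32916473985001
saddle FK [ 0.4936 -0.0214  0.0907]
top cross px [305.1924 212.6089] [0.5049 0.0394 0.114 ] saddle px (326.0331115722656, 216.3329620361328) [ 0.496  -0.021   0.0907] rel tool xy [0.061  0.0007]
[[0.478382882712625, 0.07109876615066517], [0.5389113186541995, 0.06203046676290626], [0.5309217068001663, 0.010859166968344526], [0.47047531449957464, 0.020339103816076287]]
scene cross px [316.0468 189.4339] [0.4996 0.0384 0.114 ] saddle px (300.8766174316406, 206.0442352294922) [ 0.4948 -0.026   0.0907] rel tool xy [ 0.0645 -0.0038]
[[0.4732629070926514, 0.016241139852966935], [0.456290870825813, 0.06965881985010791], [0.5316765993614359, 0.06030125922567231], [0.5455862870191656, 0.009087593599133026]]
7.85 [ 0.4822 -0.1069  0.0437] yaw 82.32089028244715 [ 0.0597 -0.409  -9.3593]
```

View pics/a2s.png

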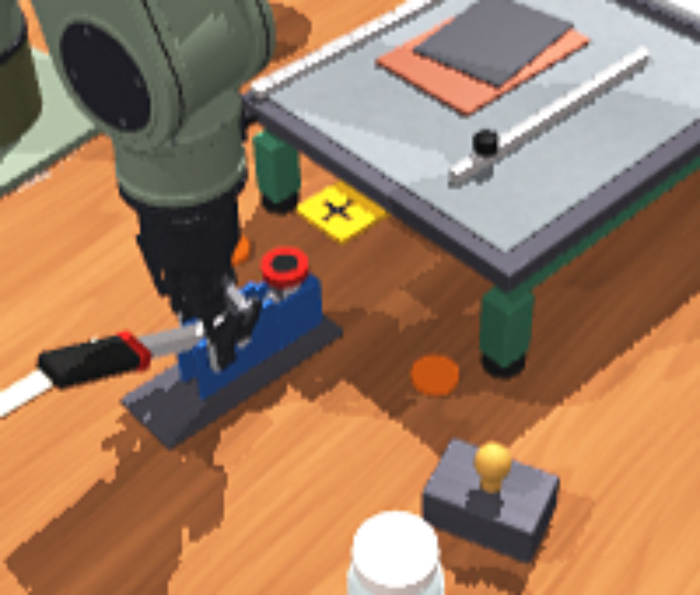

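```bash
python3 -m pendant '[[[0.008,0,0,0,20],[0.012,0,0,0,20],[0.012,0,0,0,20],[0.01,0,0,0,20],[0.008,0,0,0,20],[0,0,0,0,20],[0,0,0,0,20]]]'; python3 lug.py a3
```

```text
time: 8.58
eef_pos: [0.4886, -0.0571, 0.0433]
orientation: [0.0, 0.753, 0.658, -0.0]
force: [-0.4, -0.9, -9.8]
finger_gap: 0.0312
8.5833 [ 0.4886 -0.0571  0.0433] yaw 82.356627702651 [-0.3972 -0.8727 -9.8358]
```

View pics/a3.png

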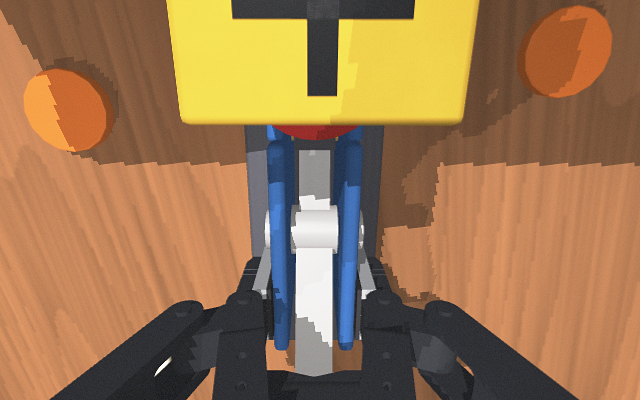

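View pics/a3s.png

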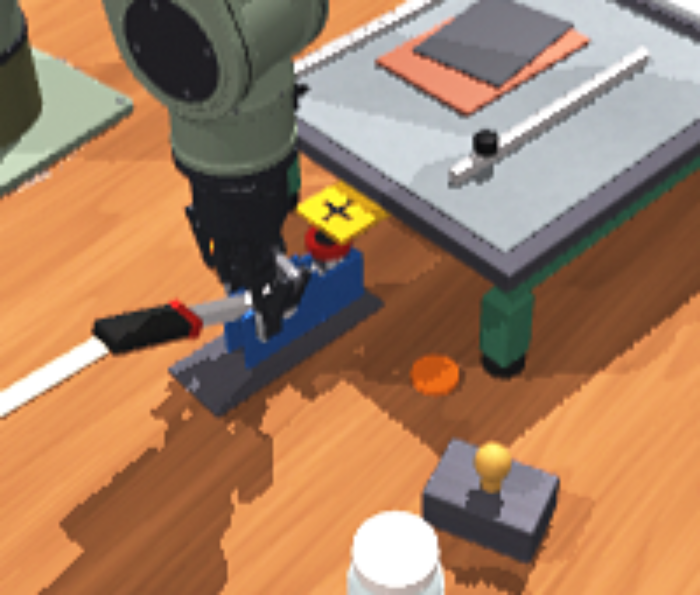

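The wrist view shows the lug plate with its outer edge at row 123. The cross stem is at column 322 and the crossbar's lower edge at row 19, so the cross centre is near row 4.

```bash
cat > w.py <<'E'
from h import *
np.set_printoptions(precision=4,suppress=True)
o=r.get_obs(); y,M=yaw(o); c=capture("wrist"); T=Tc(c,o); P=cloud(c,T); print(o["eef_pos"],y)
h=cv2.cvtColor(c["pixels"],cv2.COLOR_BGR2HSV).astype(int)
ye=(abs(h[...,0]-27)<7)&(h[...,1]>120)&(h[...,2]>120)
print("plate z",np.median(P[ye][:,2]))
q=np.argwhere(ye)[:,::-1]; hull=np.zeros((400,640),np.uint8); cv2.fillConvexPoly(hull,cv2.convexHull(q.astype(np.int32)),1)
dk=(h[...,2]<90)&(cv2.erode(hull,np.ones((9,9)))>0)
rows=np.unique(np.nonzero(dk)[0])
W={v:np.nonzero(dk[v])[0] for v in rows if dk[v].sum()>5}
for v in list(W)[::8]: print(v,W[v].min(),W[v].max(),len(W[v]), np.nonzero(ye[v])[0][[0,-1]])
def tl(uv,z=.114): return ((onz(c,uv,z,T)-o["eef_pos"])@M)[:,:2]
wide=[v for v in W if len(W[v])>120]; stem=[v for v in W if len(W[v])<60]
print("bar rows",min(wide),max(wide),"stem rows",min(stem),max(stem))
print("bar edges tool",tl([[W[v].min(),v] for v in wide[-1:]]+[[W[v].max(),v] for v in wide[-1:]]))
print("stem ctr tool",tl([[W[v].mean(),v] for v in stem[3:-3:10]]))
print("stem end",tl([[322,max(stem)+.5],[322,max(wide)+.5]]))
cols=range(195,460,20); e=[[k,np.nonzero(ye[:,k])[0].max()] for k in cols]; E=tl(e); k=np.polyfit(E[:,1],E[:,0],1); print("outer edge",E.mean(0),"slope deg",np.degrees(np.arctan(k[0])))
v=100; s=np.nonzero(ye[v])[0]; ss=tl([[s[0],v],[s[-1]+1,v]]); print("sides",ss,ss.mean(0),np.ptp(ss[:,1]))
E
python3 w.py
```

```text
[ 0.4885 -0.058   0.0433] 82.273018159883
plate z 0.11354058824383573
0 231 413 183 [166 477]
8 231 412 182 [166 476]
16 307 337 31 [168 475]
24 307 337 31 [169 474]
32 307 336 30 [169 473]
40 307 336 30 [170 472]
48 307 336 30 [171 471]
56 307 336 30 [172 470]
64 307 336 30 [173 468]
72 307 336 30 [174 468]
80 307 335 29 [175 467]
88 307 335 29 [176 465]
bar rows 0 12 stem rows 13 90
bar edges tool [[ 0.0935 -0.0156]
 [ 0.0935  0.0181]]
stem ctr tool [[0.0928 0.0013]
 [0.0911 0.0013]
 [0.0894 0.0012]
 [0.0877 0.0012]
 [0.0859 0.0013]
 [0.084  0.0013]
 [0.0822 0.0013]
 [0.0803 0.0012]]
stem end [[0.0795 0.0014]
 [0.0934 0.0013]]
outer edge [0.0739 0.0021] slope deg 0.1277164309669657
sides [[ 0.0776 -0.0277]
 [ 0.0776  0.0305]] [0.0776 0.0014] 0.05813803940732307
```

The cross is 10 mm ahead of the saddle and 1.3 mm to the side, with the yaw aligned to 0.1°. I'll advance and then set the jack down.

```bash
python3 -m pendant '[[[0.005,0.0013,0,0,20],[0.005,0,0,0,20],[0,0,0,0,20],[0,0,0,0,20],[0,0,0,0,20],[0,0,0,0,20],[0,0,0,0,20],[0,0,0,0,20]]]'; python3 w.py | egrep '^\[|stem end|outer|sides'
```

```text
time: 9.45
eef_pos: [0.4911, -0.0477, 0.0433]
orientation: [-0.0, 0.753, 0.658, -0.0]
force: [0.0, 0.1, -9.7]
finger_gap: 0.0308
[ 0.4911 -0.0477  0.0433] 82.30756528113633
stem end [[0.069  0.0015]
outer edge [0.0644 0.0021] slope deg 3.4250736167353306
sides [[ 0.0776 -0.0289]
```

```bash
python3 w.py; python3 lug.py a4
```

```text
[ 0.4911 -0.0477  0.0433] 82.30843496466781
plate z 0.1135455452073356
0 300 330 31 [159 471]
8 300 330 31 [160 470]
16 300 330 31 [161 469]
24 300 330 31 [162 468]
32 300 330 31 [163 466]
40 227 403 177 [164 466]
48 228 402 175 [165 465]
56 228 402 175 [166 463]
64 229 402 174 [167 462]
72 300 330 31 [168 462]
80 301 329 29 [169 459]
88 301 329 29 [170 459]
96 301 329 29 [171 458]
104 301 329 29 [172 457]
112 301 329 29 [173 456]
120 301 329 29 [175 455]
128 302 329 28 [175 454]
136 302 329 28 [176 453]
bar rows 40 71 stem rows 0 142
bar edges tool [[ 0.0831 -0.0167]
 [ 0.0831  0.0169]]
stem ctr tool [[ 0.095  -0.    ]
 [ 0.0933 -0.    ]
 [ 0.0917 -0.    ]
 [ 0.0899  0.0001]
 [ 0.0824 -0.    ]
 [ 0.0805 -0.    ]
 [ 0.0786  0.    ]
 [ 0.0766  0.    ]
 [ 0.0746  0.    ]
 [ 0.0726  0.0001]
 [ 0.0706  0.0001]]
stem end [[0.069  0.0015]
 [0.083  0.0014]]
outer edge [0.0644 0.0021] slope deg 3.4897095965052793
sides [[ 0.0776 -0.0289]
 [ 0.0776  0.0291]] [0.0776 0.0001] 0.05794704060519617
9.55 [ 0.4912 -0.0477  0.0433] yaw 82.30966799333109 [-0.0169  0.5772 -9.2388]
```

View pics/a4.png

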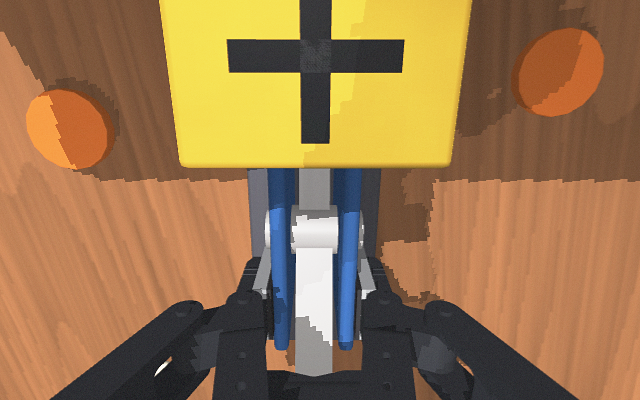

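The cross is now at (315,56), within 0.5 mm of the saddle axis. Setting it down.

```bash
python3 -m pendant '[[[0,0,0.002,0,20],[0,0,0.002,0,20],[0,0,0.0015,0,20],[0,0,0,0,20],[0,0,0,0,20]]]'; python3 -m pendant '[[[0,0,0.001,0,20],[0,0,0,0,20],[0,0,0,0,20]]]'
```

```text
time: 10.12
eef_pos: [0.4911, -0.0476, 0.0377]
orientation: [-0.0, 0.753, 0.658, -0.0]
force: [0.8, -0.1, -10.4]
finger_gap: 0.031
time: 10.37
eef_pos: [0.4912, -0.0476, 0.0372]
orientation: [0.0, 0.753, 0.658, 0.0]
force: [-3.9, 0.3, 5.4]
finger_gap: 0.0314
```

```bash
python3 -m pendant '[[[0,0,0,0,30],[0,0,0,0,45],[0,0,0,0,65],[0,0,0,0,65],[0,0,0,0,65]]]'; python3 w.py | egrep '^(40|72)|bar|^\[0|plate'; python3 -m pendant '[[[0,0,-0.015,0,65],[0,0,-0.025,0,65],[0,0,-0.03,0,65],[0,0,-0.03,0,65],[-0.02,0,-0.03,0,65],[-0.035,0,-0.03,0,30],[-0.04,0,-0.02,0,0],[-0.02,0,0,0,0],[0,0,0,0,0],[0,0,0,0,0],[0,0,0,0,0]]]'; python3 lug.py a5
```

```text
time: 10.78
eef_pos: [0.4913, -0.0476, 0.0369]
orientation: [0.0, 0.753, 0.658, 0.0]
force: [-0.2, -0.8, -0.1]
finger_gap: 0.0555
plate z 0.11357245763696121
40 218 412 195 [149 480]
72 282 409 127 [154 475]
bar rows 36 72 stem rows 0 149
bar edges tool [[ 0.0828 -0.0059]
time: 11.75
eef_pos: [0.4767, -0.1547, 0.2123]
orientation: [-0.0, 0.753, 0.658, 0.0]
force: [0.1, -1.0, -0.6]
finger_gap: -0.0003
11.75 [ 0.4767 -0.1547  0.2123] yaw 82.35962459646916 [ 0.1057 -0.9916 -0.5536]
```

View pics/a5.png

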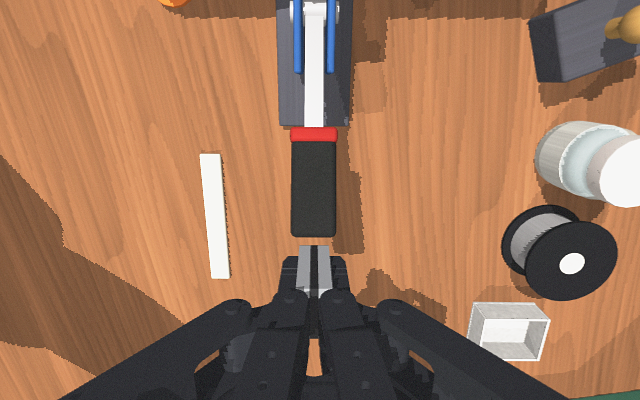

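View pics/a5s.png

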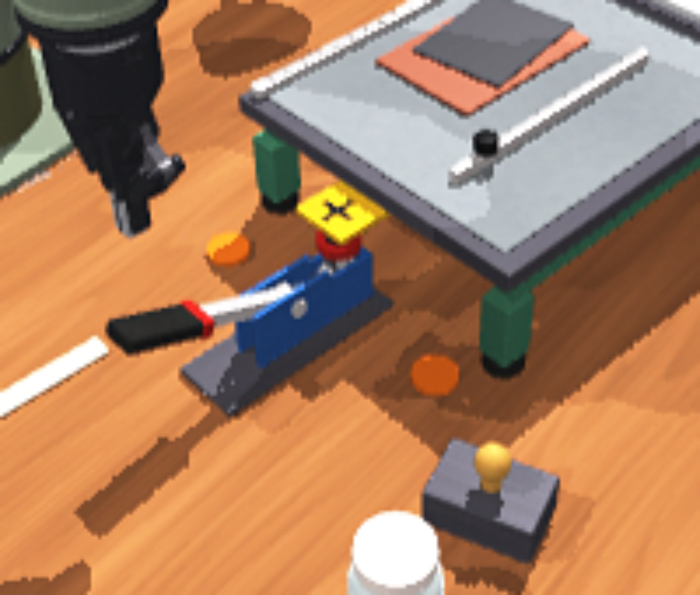

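```bash
python3 - <<'E'
from h import *
np.set_printoptions(precision=4,suppress=True)
o=r.get_obs(); y,M=yaw(o); c=capture("wrist"); T=Tc(c,o); P=cloud(c,T)
h=cv2.cvtColor(c["pixels"],cv2.COLOR_BGR2HSV).astype(int)
m=(h[...,2]<90)&(P[...,2]>.085)&(P[...,2]<.14); m[238:]=0
for s,ce,l in blobs(m,500):
    p=P[l]; k=(p-o["eef_pos"])@M; print(s,ce,np.median(p,0),"tool",np.percentile(k,[1,50,99],axis=0))
E
python3 -m pendant '[[[0.003,0,0.02,0,0],[0.0036,0,0.03,0,0],[0,0,0.025,0,0],[0,0,0.01,0,0],[0,0,0,0,0],[0,0,0,0,0]]]'
```

```text
[ 291  142   45   96 4251] [313.1658 189.558 ] [ 0.4766 -0.1506  0.1141] tool [[-0.0283 -0.017   0.0855]
 [ 0.0039 -0.0007  0.0983]
 [ 0.0363  0.0157  0.1126]]
time: 12.45
eef_pos: [0.4775, -0.1485, 0.1276]
orientation: [-0.0, 0.753, 0.658, -0.0]
force: [0.6, 0.5, 1.4]
finger_gap: -0.0003
```

```bash
python3 -m pendant '[[[0,0,0.007,0,0],[0,0,0.006,0,0],[-0.003,0,0.0065,0,0],[-0.003,0,0.0065,0,0],[0,0,0,0,0]]]'; python3 -m pendant '[[[-0.002,0,0.007,0,0],[-0.002,0,0.007,0,0],[-0.0015,0,0.007,0,0],[-0.0015,0,0.007,0,0],[0,0,0,0,0]]]';python3 -m pendant '[[[-0.001,0,0.007,0,0],[-0.0005,0,0.007,0,0],[0,0,0.006,0,0],[0,0,0,0,0]]]'; python3 lug.py b1
```

```text
time: 12.87
eef_pos: [0.4765, -0.1554, 0.1005]
orientation: [-0.0, 0.753, 0.658, -0.0]
force: [1.5, 1.5, 2.6]
finger_gap: 0.0001
time: 13.28
eef_pos: [0.4756, -0.162, 0.0724]
orientation: [-0.0, 0.753, 0.658, -0.0]
force: [1.7, -0.5, 3.9]
finger_gap: -0.0003
time: 13.62
eef_pos: [0.4755, -0.1635, 0.0526]
orientation: [-0.0, 0.753, 0.658, -0.0]
force: [1.5, -1.6, 4.4]
finger_gap: -0.0
13.6167 [ 0.4755 -0.1635  0.0526] yaw 82.31337143505431 [ 1.5496 -1.6348  4.3782]
```

View pics/b1s.png

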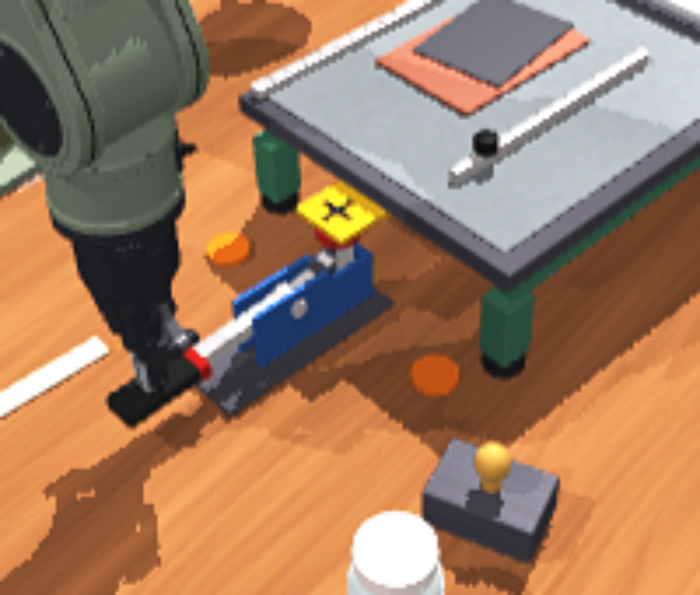

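View pics/b1.png

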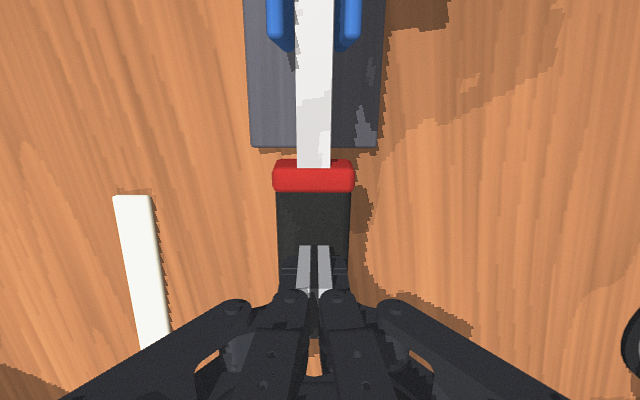

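The free stroke is working at about 4 N. I'll finish it, then let the handle up.

```bash
python3 -m pendant '[[[0,0,0.004,0,0],[0,0,0.003,0,0],[0,0,0,0,0],[0,0,0,0,0]]]'; python3 lug.py b2; python3 rel.py 2>/dev/null | head -5
```

```text
time: 14.1
eef_pos: [0.4755, -0.1634, 0.0466]
orientation: [-0.0, 0.753, 0.658, -0.0]
force: [-0.0, -0.6, 5.7]
finger_gap: -0.0001
14.1 [ 0.4755 -0.1634  0.0466] yaw 82.31585248773061 [-0.0264 -0.5535  5.746 ]
[ 0.4756 -0.1634  0.0466] 82.31573972456097
saddle FK [ 0.4871 -0.0779  0.0938]
```

View pics/b2s.png

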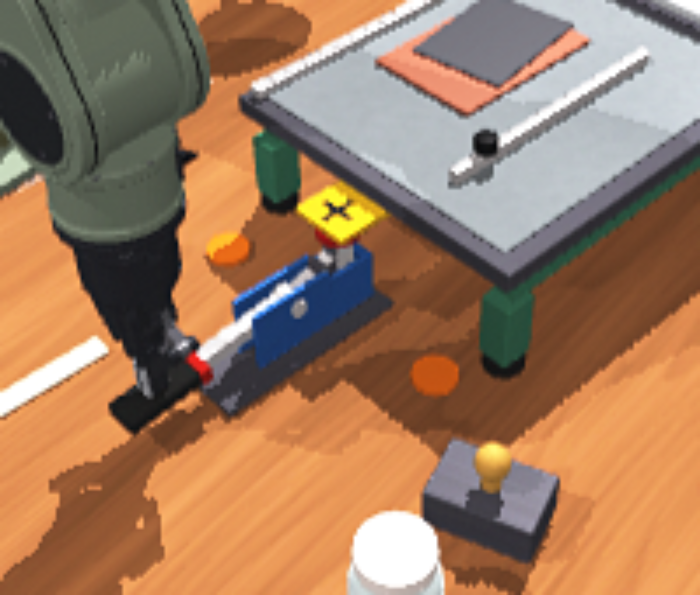

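```bash
python3 -m pendant '[[[0,0,-0.009,0,0],[0,0,-0.009,0,0],[0.001,0,-0.009,0,0],[0.0015,0,-0.009,0,0],[0.0025,0,-0.009,0,0],[0.003,0,-0.009,0,0],[0.003,0,-0.009,0,0],[0.0035,0,-0.01,0,0],[0,0,-0.006,0,0],[0,0,0,0,0],[0,0,0,0,0]]]'; python3 lug.py b3
```

```text
time: 15.22
eef_pos: [0.4775, -0.1492, 0.1257]
orientation: [0.0, 0.753, 0.658, 0.0]
force: [-0.4, -0.3, -0.3]
finger_gap: 0.0001
15.2167 [ 0.4775 -0.1492  0.1257] yaw 82.31288361634765 [-0.3896 -0.2784 -0.3313]
```

View pics/b3s.png

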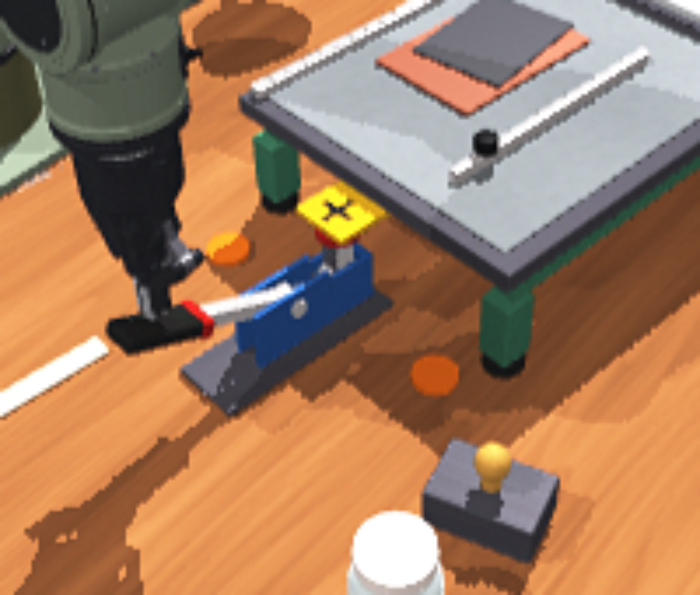

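View pics/b3t.png

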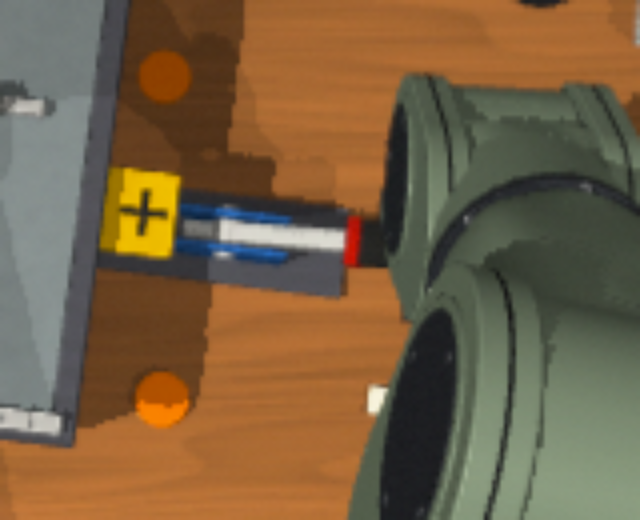

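The handle is fully up and the ram is near the pad. Now the second stroke.

```bash
python3 -m pendant '[[[0,0,0.007,0,0],[0,0,0.006,0,0],[-0.003,0,0.0065,0,0],[-0.003,0,0.0065,0,0],[0,0,0,0,0]]]'; python3 -m pendant '[[[-0.002,0,0.005,0,0],[-0.002,0,0.005,0,0],[-0.0015,0,0.005,0,0],[-0.0015,0,0.005,0,0],[-0.001,0,0.005,0,0]]]';python3 -m pendant '[[[-0.0005,0,0.006,0,0],[0,0,0.006,0,0],[0,0,0.006,0,0],[0,0,0.006,0,0],[0,0,0.003,0,0],[0,0,0,0,0],[0,0,0,0,0]]]'; python3 lug.py b4; python3 rel.py 2>/dev/null | head -4
```

```text
time: 15.78
eef_pos: [0.4765, -0.155, 0.0982]
orientation: [-0.001, 0.753, 0.658, -0.0]
force: [1.0, 4.3, 6.6]
finger_gap: 0.0002
time: 16.2
eef_pos: [0.4758, -0.1622, 0.0742]
orientation: [-0.0, 0.753, 0.658, 0.001]
force: [0.1, 7.1, 9.5]
finger_gap: -0.0003
time: 16.78
eef_pos: [0.4756, -0.1637, 0.0474]
orientation: [0.0, 0.753, 0.658, -0.0]
force: [-0.5, -0.0, 10.5]
finger_gap: 0.0002
16.7833 [ 0.4756 -0.1637  0.0474] yaw 82.30422729755702 [-0.5082 -0.0423 10.5104]
[ 0.4756 -0.1637  0.0475] 82.30134078454732
saddle FK [ 0.4871 -0.0782  0.0947]
```

View pics/b4s.png

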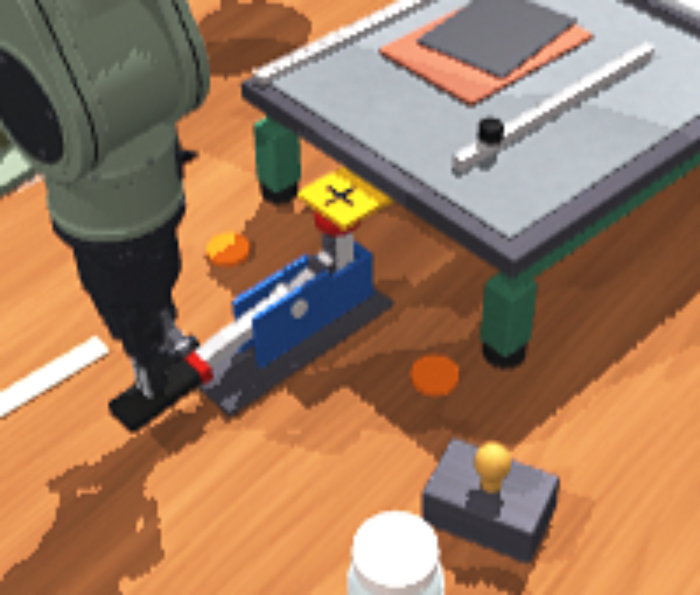

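View pics/b4t.png

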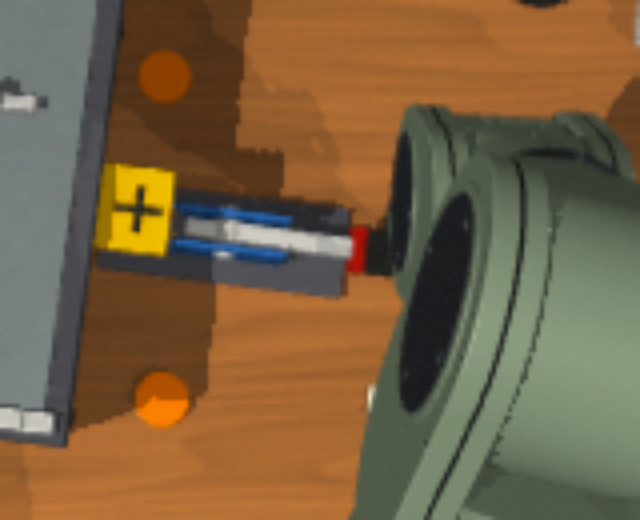

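It is lifted and the handle carries 10.5 N. I'll press the last millimetre or so and measure the lift.

```bash
python3 -m pendant '[[[0,0,0.001,0,0],[0,0,0.001,0,0],[0,0,0,0,0],[0,0,0,0,0],[0,0,0,0,0],[0,0,0,0,0]]]'
cat > lift.py <<'E'
from h import *
np.set_printoptions(precision=4,suppress=True)
o=r.get_obs(); print(o["time"],o["eef_pos"],o["force"])
rays=[]
for n in ["top","scene"]:
    c=capture(n);T=Tc(c);P=cloud(c,T)
    h=cv2.cvtColor(c["pixels"],cv2.COLOR_BGR2HSV).astype(int)
    y=(abs(h[...,0]-27)<6)&(h[...,1]>150)&(h[...,2]>90)&(abs(P[...,0]-.505)<.045)&(abs(P[...,1]-.035)<.05)
    print(n,"plate z med",np.median(P[y][:,2]),"xy",np.median(P[y],0)[:2],y.sum())
    b=(h[...,1]<90)&(P[...,2]>.11)&(P[...,2]<.17)&(P[...,0]>.38)&(P[...,0]<.62)&(P[...,1]>.09)&(P[...,1]<.38)
    q=P[b]; 
    for _ in range(4):
        A=np.c_[q[:,:2],np.ones(len(q))]; k=np.linalg.lstsq(A,q[:,2],rcond=None)[0]; e=q[:,2]-A@k; q=q[abs(e)<.004]
    tip=-(k[:2]@[np.cos(np.radians(82.3)),np.sin(np.radians(82.3))]); print("bed plane tip",tip,"z at lug",k@[.505,.04,1],len(q))
    for pz in blobs(((abs(h[...,0]-11)<6)&(h[...,1]>225)&(h[...,2]>100)&(P[...,2]<.03)&(P[...,2]>.002)),25): print("pad",onz(c,pz[1],.008,T)[0])
E
python3 lift.py
```

```text
time: 17.48
eef_pos: [0.4756, -0.1636, 0.0459]
orientation: [0.0, 0.753, 0.658, 0.0]
force: [-1.8, 1.8, 17.9]
finger_gap: -0.0005
17.4833 [ 0.4756 -0.1636  0.0459] [-1.7595  1.828  17.888 ]
top plate z med 0.1291314901721745 xy [0.5052 0.0458] 359
bed plane tip 0.010515795423588848 z at lug 0.14902475598879036 5108
pad [0.6245 0.0207 0.008 ]
pad [0.3741 0.0262 0.008 ]
scene plate z med 0.12786163578443627 xy [0.5036 0.0375] 156
bed plane tip 0.010017425371076976 z at lug 0.14745096587276688 2360
pad [0.3793 0.0218 0.008 ]
pad [0.6222 0.0169 0.008 ]
```

The lug plate has risen about 14 mm in both views, so the feet should be about 12 mm clear. The bed-plane tip disagrees at 0.010 rad, so I'll check that robustly, along with steadiness and the rest of the bench.

```bash
python3 -m pendant '[[[0,0,0,0,0],[0,0,0,0,0],[0,0,0,0,0],[0,0,0,0,0],[0,0,0,0,0],[0,0,0,0,0],[0,0,0,0,0],[0,0,0,0,0],[0,0,0,0,0],[0,0,0,0,0],[0,0,0,0,0],[0,0,0,0,0]]]'; python3 lift.py | grep -v pad
python3 - <<'E'
from h import *
np.set_printoptions(precision=4,suppress=True)
u=np.array([np.cos(np.radians(82.3)),np.sin(np.radians(82.3))]); v=np.array([u[1],-u[0]])
for n in ["top","scene"]:
    c=capture(n);T=Tc(c);P=cloud(c,T); cv2.imwrite(f"pics/fin_{n}.png",c["pixels"])
    a=(P[...,:2]-[.505,.04])@u; b=(P[...,:2]-[.505,.04])@v
    h=cv2.cvtColor(c["pixels"],cv2.COLOR_BGR2HSV).astype(int)
    for s in np.arange(.04,.36,.04):
        m=(abs(a-s)<.01)&(abs(b)<.19)&(P[...,2]>.11)&(P[...,2]<.18)&(h[...,1]<80); print(n,round(s,2),np.percentile(P[m][:,2],[10,30,50]),m.sum())
E
```

```text
time: 18.58
eef_pos: [0.4757, -0.1637, 0.0459]
orientation: [0.0, 0.753, 0.658, 0.0]
force: [-2.4, 1.3, 17.8]
finger_gap: -0.0001
18.5833 [ 0.4757 -0.1637  0.0459] [-2.3964  1.347  17.8171]
top plate z med 0.1291952921135524 xy [0.5047 0.0458] 355
bed plane tip 0.010704923658978844 z at lug 0.14898678792855813 5158
scene plate z med 0.12796798548800375 xy [0.5044 0.0375] 160
bed plane tip 0.009851762987021478 z at lug 0.14736318106531174 2344
top 0.04 [0.1448 0.1467 0.1481] 849
top 0.08 [0.1459 0.1476 0.1488] 881
top 0.12 [0.1445 0.1463 0.1476] 875
top 0.16 [0.1432 0.145  0.1466] 633
top 0.2 [0.1421 0.1442 0.1459] 711
top 0.24 [0.141  0.1434 0.1456] 811
top 0.28 [0.1396 0.142  0.1444] 796
top 0.32 [0.138  0.1403 0.1425] 755
scene 0.04 [0.144  0.1459 0.1468] 576
scene 0.08 [0.1451 0.1465 0.1472] 481
scene 0.12 [0.1436 0.1451 0.1458] 461
scene 0.16 [0.1419 0.1437 0.1446] 305
scene 0.2 [0.1408 0.1426 0.1438] 349
scene 0.24 [0.1396 0.1416 0.143 ] 347
scene 0.28 [0.1383 0.14   0.1412] 331
scene 0.32 [0.137  0.1386 0.1399] 287
```

View pics/fin_scene.png

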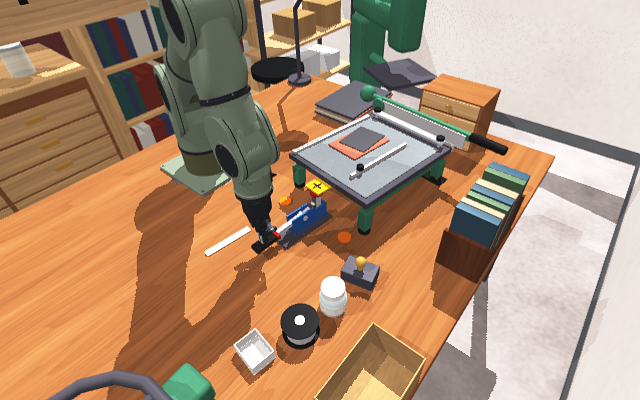

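View pics/fin_top.png

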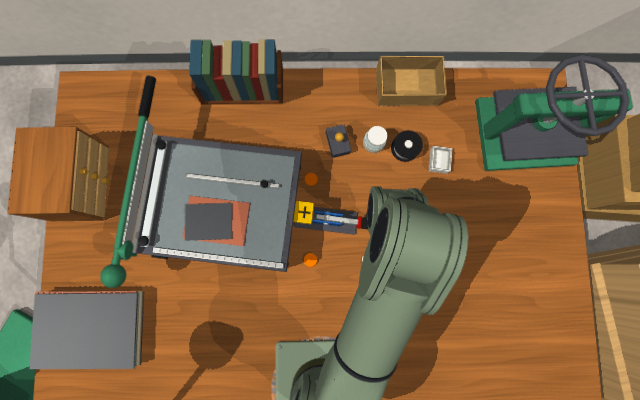

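```bash
python3 -c "
from rig import sign_off
print(sign_off())"
```

```text
the job is handed in; nothing more can be done
None
```

The lug side of the cutter is up on the jack, with its feet about 12 mm clear of the bench, and I handed the job in with the handle held down. I gripped the jack by its cheeks and set it down with the saddle axis about 0.5 mm from the cross on the lug. One free stroke brought the saddle up near the pad, and a second stroke lifted the cutter.

**Last checks, at 18.6 s:**
- **Lift:** The lug plate rose about 14 mm in both the top and scene views.
- **Tip of the cutter:** Bed heights taken strip by strip give about 0.033 to 0.037 rad. This agrees with the plate's rise and is above the 0.0213 needed.
- **Handle:** It was at its bottom stop with a steady 17.8 N on it over one second. No reading during the job went above that.
- **Other things on the bench:** The pads were measured and are where they were. The spool, jar, weight, tray and folder look unmoved in the pictures, though the arm hides the folder in the top view.

**What disagreed:** My first plane fit of the bed gave a tip of only 0.010 rad, below the target. I think the papers and straightedge on the bed threw that fit off, and the strip-by-strip heights contradict it.

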